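# Drive the taper key home in the specimen clamp

### The job

Lock the tissue block in the grey wedge clamp: take the red-headed steel key out of its wooden stand, put it tip down into the clamp's gap with its flat side against the jaw (the block's side), and press it down steadily until it sits tight and stays there by itself, upright, when you let go. About 12 N of downward push makes it properly tight; pushing half as hard again can crush the block, and the key must not be dropped or struck into the gap. Leave the bottle, jar and other things around it where they are.

Things in the scene. Friction and masses are not known exactly. Their poses are not given: they have to be found in the camera images.
- key: Loose steel key with red head, 90 mm long, 80 g. Origin at its tip, on the axis through the head's centre; z up towards the head, y along its width. Steel taper z 0 to 60 mm, 24 mm wide in y: flat side is the plane x = +9 mm; sloping side runs from x = +1 mm at the tip to -9 mm at z 60 (8 mm thick at the tip, 18 mm at the top, 1:6).
- key_top (a point): Centre of the flat top of the key's red head, 90 mm from the tip. The head is a block 18 mm in x, 24 mm in y, 30 mm tall (z 60 to 90 mm of the key): grip it there. It stays above all other parts of clamp and stand, so any grip direction has room.
- stand: Fixed wooden key stand, 66 x 60 mm, 45 mm tall, on one side of the microtome, turned up to 0.5 rad. Origin: centre of its underside. Its pocket holds the key upright with 0.6 mm play, tip 10 mm above the desk, key axes along the stand's; 35 mm of the key is inside: lift it straight up 40 mm or more.
- clamp: Fixed grey clamp, base 130 x 64 mm, on the other side of the microtome, turned up to 0.5 rad. Origin on the desk below the jaw's face; z up, x from the gap towards jaw, block and anvil, y along the gap's width. The microtome, about 0.3 m tall, stands between clamp and stand, from x 0.40 m on: carry the key over it or round its front.
- gap (a point): Top of the gap, 75 mm over the desk, 9 mm to the -x side of the jaw's face: the key's axis passes here when its flat side lies on the jaw. Axes as the clamp's. Gap: jaw on its +x side, 1:6 sloping steel wall on its -x side, cheeks (top at 62 mm) 15 mm to each side in y. Its floor, 63 mm down, is never reached.
- jaw_top (a point): Middle of the upper edge of the jaw's upright face, 75 mm over the desk. The wall opposite is set anew each time, unreported: at the top it stands 11 to 16 mm from this face, and the key first touches both sides with its tip 18 to 50 mm below here. Feel for it. Once let go, the key stands in the taper by itself, about upright; it is self-locking.
- jaw: Aluminium jaw, 14.5 mm thick, backed by the block through a stiff pad (30 N per mm); it yields about 1 mm to +x. From first touch the push down on the head grows 2 to 3 N per mm; the jaw is squeezed with about twice the push. Tight: over 13 N on the jaw (push 9 N or more); over 36 N crushes the block (push above 17 N). Sideways pushing counts too: press on the head's middle.
- stain_jar: Bystander: square glass jar with purple stain, 62 x 62 x 104 mm; origin under its centre.
- dropper0: Bystander: brown dropper bottle, 33 mm thick, 90 mm tall; origin under its centre.
- tape_roll: Bystander: roll of beige tape lying flat, 53 mm across, 18 mm tall; origin under its centre.
- cassette_stack: Bystander: stack of white cassettes held by yellow bands, 33 x 45 x 34 mm; origin under its centre.
- beaker: Bystander: empty glass beaker, 72 mm across, 75 mm tall; origin under its centre.
- key_flat (a point): Middle of the key's flat side, 30 mm above its tip and 9 mm to the +x side of its axis; in the clamp this side must look to the clamp's +x, onto the jaw.
Not all that is in view belongs to the job. What is shaped like the key but green or orange is not meant.

How it is judged:
By the outcome, as a careful person would: the job done as asked, in the order asked, and still so for the second after the job is handed in, with the robot touching nothing.
It also fails if it takes over 64 s, if anything falls off the work surface, if the arm or the gripper's body presses on something with over 40 N, if the wrist force passes 120 N, or if a joint passes its speed limit or range.

### The arm

A 6-joint arm with a two-finger parallel gripper is mounted at the origin on a cart in front of the work surface, level with it; the furniture and walls round the work are solid. World frame = base frame: x ahead of the robot, y to its left, z up, the work surface at z = 0. Lengths are in m, angles in rad, forces in N, time in s.
With the tool pointing down it reaches from about 0.35 to 0.8 m from the base axis. Payload 7.3 kg.
Tool frame: the origin (TCP) lies at the very end of the fingers, on their centre line; the grasp point (between the pads) lies 19 mm behind it; z points along the fingers, y is the line along which they close (so a half turn about z gives the same grasp; the last joint's range is limited). The gripper opens to 85 mm and grips with 20 to 120 N. Pads are 22 mm wide; open, the fingers measure 114 mm over their backs; the gripper's body (76 mm by 85 mm) begins 54 mm behind the grasp point. The pads swing forward as they close: fully open they stand 13 mm farther back than shut.
Start: joints at [1.009, 0.342, 1.524, -0, 1.275, -0.146], TCP at [0.212, 0.48, 0.231] pointing down, gripper open.
Joint ranges: [-2.53, 2.53], [-0.77, 2.02], [0.04, 2.7], [-1, 4.14], [0.28, 2.66], [-3.11, 3.11]. Speed limits (rad/s): [2.57, 2.57, 3.14, 3.14, 3.14, 3.14].

### API

Orientations are given as a rotation vector (axis times angle).
In Python, from station import ctrl gives the robot as it stands.
- The arm moves only by the tool step_arm, never from a script. Its argument "steps" is a list of rows, each an object with "offset": the shift along the tool's x, y, z in cm, a list of three; "yaw": the turn about the tool's z in rad. A call has 1 to 5 rows; each row is the pose to reach, as a shift and turn from the pose commanded when the call began, along the tool's axes at that moment; what a row does not reach only later rows make up. A row lasts 1/10 s, in which the tool goes at most 50 mm and 8.59 degrees, less where a joint would pass 70% of its speed; a pose out of reach is approached as far as the arm can. A call with a gripper value outside its range is refused whole. "claw" is the finger opening in cm, from 0 to 8.54, set as the call begins (left out, the last holds). The fingers move at their own pace and stop on an object; "squeeze" is the grip in N (left out, the last holds). Time passes only in rows, so rows that repeat a pose let the fingers close. It gives the time, the measured TCP pose, the force, the opening and the grip force at its end, in the units of the state.
- ctrl.get_state(): the state, without advancing time (a new reading comes with each control period).
- ctrl.camera(name): name is "scene" or "top" or "wrist"; returns a dict with "frame" (384x512x3 uint8, red, green, blue), "camera_matrix" (3x3 intrinsics, pixels), "k1" (the pictures are not rectified: a ray, as slopes to the right and down, at radius r is drawn at 1 + k1 r^2 times it, then the intrinsics apply), "xyz" and "attitude" of the camera in the world; the wrist camera has in their place "tool_from_camera" (4x4, takes a point from camera to tool coordinates, whose origin is the TCP and whose axes are the flange's). Camera axes: x right, y up, looking along -z (the intrinsics and any distortion apply to the point x, -y, -z); pixel columns grow to the right and rows downward; lengths in m; the calibration is good to about 2 mm. A picture is of the moment at which its call begins: read the wrist's pose just before it. There is no depth.
- ctrl.job_done(): hands the job in; it is judged then, once.
The state is a dict: "time_s": time; "joints": joint angles; "qvel": joint speeds; "effort": joint torques, N m; "tcp_pos": TCP position; "orientation": TCP orientation; "wrist_force": force on the tool from outside, world axes, zero at the start; "ft_torque": the same for the moment, N m; "opening": finger opening in m; "grip_force": force on a finger pad.
Only numpy, scipy, OpenCV 4.12 (cv2) and the standard library are available. Lean on these libraries where they do the work, as an engineer would, in place of code of your own. Each camera call takes 0.05 s, during which the arm holds its last target. There are 200 camera calls.

## Working session

There is one attempt and no reset: what is moved stays moved. The work goes in short steps, Python scripts to look and compute and a tool call to move; the robot and the scene stay as the last step left them, time stands still between calls to the robot, and variables do not carry over. Pictures are saved under pics/ and viewed, at most 10 in all, crops included, and the job is handed in when it is done.

Besides the shell and the picture viewer there is one more tool, called as name(argument=value, ...), one argument or row to a line, values as JSON. step_arm: Moves the arm, as the interface text tells. Its arguments: {"type":"object","properties":{"steps":{"type":"array"},"claw":{"type":"number"},"squeeze":{"type":"number"}},"required":["steps"]}

```bash
mkdir -p pics; cat > h.py <<'E'
import numpy as np, cv2, pickle
from scipy.spatial.transform import Rotation as R
def snap(name,tag):
    from station import ctrl
    s=ctrl.get_state(); c=ctrl.camera(name)
    if name=="wrist":
        T=np.eye(4);T[:3,:3]=R.from_rotvec(s["orientation"]).as_matrix();T[:3,3]=s["tcp_pos"]
        T=T@np.array(c["tool_from_camera"])
    else:
        T=np.eye(4);a=np.array(c["attitude"]);T[:3,:3]=a if a.shape==(3,3) else R.from_rotvec(a).as_matrix();T[:3,3]=c["xyz"]
    d=dict(T=T,K=np.array(c["camera_matrix"]),k1=c["k1"],img=c["frame"])
    pickle.dump(d,open(f"pics/{tag}.pkl","wb")); cv2.imwrite(f"pics/{tag}.png",c["frame"][:,:,::-1]); return d
def load(t): return pickle.load(open(f"pics/{t}.pkl","rb"))
def ray(d,uv):
    K=d["K"]; p=np.array([(uv[0]-K[0,2])/K[0,0],(uv[1]-K[1,2])/K[1,1]]); q=p.copy()
    for _ in range(20): q=p/(1+d["k1"]*(q@q))
    v=d["T"][:3,:3]@np.array([q[0],-q[1],-1]); return d["T"][:3,3],v/np.linalg.norm(v)
def atz(d,uv,z):
    o,v=ray(d,uv); return o+v*(z-o[2])/v[2]
def tri(*obs):
    A=np.zeros((3,3));b=np.zeros(3);L=[]
    for d,uv in obs:
        o,v=ray(d,uv);P=np.eye(3)-np.outer(v,v);A+=P;b+=P@o;L.append((P,o))
    x=np.linalg.solve(A,b); return x,[np.linalg.norm(P@(x-o)) for P,o in L]
def proj(d,X):
    p=d["T"][:3,:3].T@(np.array(X)-d["T"][:3,3]); q=np.array([p[0],-p[1]])/-p[2]; q=q*(1+d["k1"]*(q@q)); return d["K"][:2,:2]@q+d["K"][:2,2]
def crop(t,x0,y0,x1,y1,s,out):
    im=load(t)["img"][y0:y1,x0:x1,::-1]; cv2.imwrite(f"pics/{out}.png",cv2.resize(im,None,fx=s,fy=s,interpolation=cv2.INTER_CUBIC))
E
python3 - <<'E'
from h import *
from station import ctrl
print(ctrl.get_state())
a=snap("scene","s0");b=snap("top","t0")
for d in(a,b):print(d["T"].round(3),d["K"][0],d["k1"])
cv2.imwrite("pics/v1.png",np.vstack([a["img"],b["img"]])[:,:,::-1][:, :]) if 0 else None
E
```

```text
{'time_s': 0.0, 'joints': array([ 1.00898978e+00,  3.42737195e-01,  1.52503309e+00,  1.57974387e-05,
        1.27540752e+00, -1.45990589e-01]), 'qvel': array([ 0.00011336,  0.00163862, -0.00218811,  0.00043638, -0.0016328 ,
        0.00175906]), 'effort': array([ 6.24487147e-04, -4.33673465e+01, -2.46020615e+01, -9.83833456e-05,
        7.64935976e-03, -4.71933745e-06]), 'tcp_pos': array([0.21181665, 0.47992542, 0.23061284]), 'orientation': array([-6.48357354e-01, -3.07338435e+00,  2.32700359e-03]), 'wrist_force': array([ 0.11278872,  0.13099914, -0.00646863]), 'ft_torque': array([ 0.05329174, -0.00170035, -0.03821786]), 'grip_force': 0.0, 'opening': 0.08533279970971487}
[[ 0.621  0.559 -0.55  -0.282]
 [-0.784  0.431 -0.447 -0.662]
 [-0.013  0.708  0.706  1.201]
 [ 0.     0.     0.     1.   ]] [469.53113134   0.         258.68410009] -0.007846624372836904
[[-0.011  0.988 -0.152  0.404]
 [-1.    -0.01   0.013  0.019]
 [ 0.012  0.152  0.988  1.28 ]
 [ 0.     0.     0.     1.   ]] [398.58927494   0.         251.18159923] -0.07099291433192628
```

View pics/s0.png

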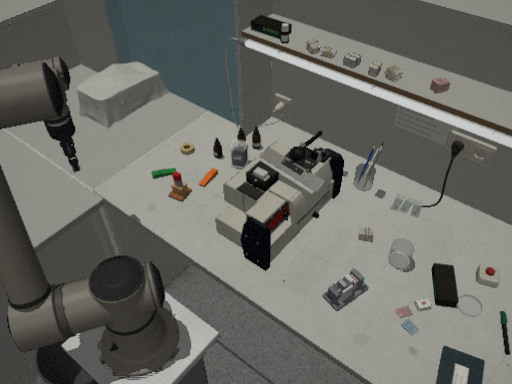

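View pics/t0.png

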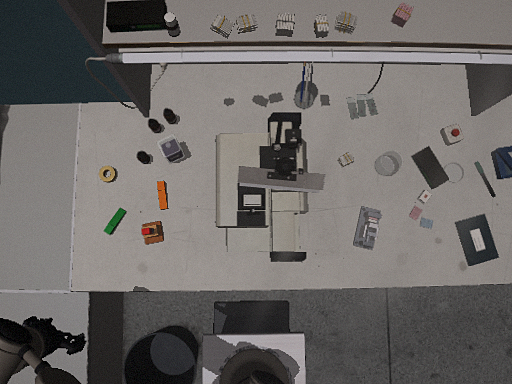

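Scene shows the key standing in the wooden stand (scene ~178,180; top ~151,231). Lying green (top 115,221) and orange (top 162,194) keys are decoys. The clamp is at scene 346,288 / top 367,227, and the microtome stands between. I'll confirm in an enlarged crop.

```bash
python3 - <<'E'
from h import *
def c(t,cx,cy,w,h,W=400,H=300):
    im=load(t)["img"][cy-h//2:cy+h//2,cx-w//2:cx+w//2,::-1]; return cv2.resize(im,(W,H),interpolation=cv2.INTER_CUBIC)
A=np.vstack([np.hstack([c("s0",178,186,52,40) ,c("t0",150,232,52,40)]),np.hstack([c("s0",346,290,52,40),c("t0",367,228,64,48)])])
cv2.imwrite("pics/v3.png",A)
E
```

```text
(no output)
```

View pics/v3.png

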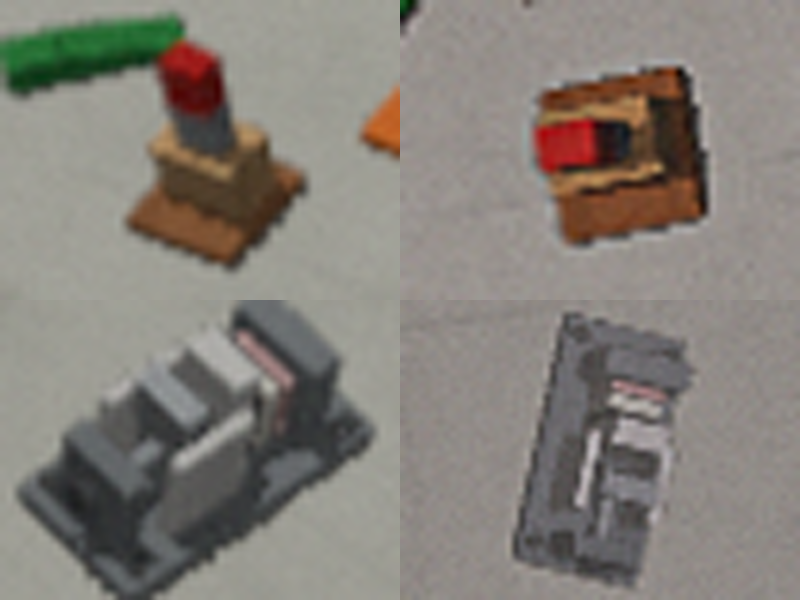

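The upright red-headed key in the wooden stand is the one meant, since the decoys are green and orange and lie flat. In the clamp, the pink block, jaw, gap and wall run top to bottom, so clamp +x is roughly world +x. Next: coarse positions and the wrist camera geometry.

```bash
python3 - <<'E'
from h import *
from station import ctrl
s,t=load("s0"),load("t0")
S=lambda x,y,cx,cy:(cx-26+x/(400/52),cy-20+y/7.5)
print("keytop",tri((s,S(190,55,178,186)),(t,S(162,145,150,232))))
T=lambda x,y:(367-32+x/6.25,228-24+y/6.25)
print("clamp gap",tri((s,S(185,365-300,346,290)),(t,T(238,448-300))))
for p in[(170,18),(115,255),(235,285),(290,50)]: print(atz(t,T(*p),0.01).round(3))
for p in[(142,90),(165,243),(305,215),(282,68)]: print(atz(t,S(*p,150,232),0.01).round(3))
w=snap("wrist","w0");d=R.from_rotvec(ctrl.get_state()["orientation"]).as_matrix();print(d.round(3));print(w["T"].round(3),w["K"])
print("tfc",(np.linalg.inv(np.block([[d,np.array(ctrl.get_state()["tcp_pos"])[:,None]],[np.zeros((1,3)),np.ones((1,1))]]))@w["T"]).round(3))
E
```

```text
keytop (array([0.46866243, 0.31639805, 0.09973458]), [np.float64(0.0032075329517661285), np.float64(0.0032075329517659594)])
clamp gap (array([ 0.46895583, -0.3646943 ,  0.07499086]), [np.float64(0.0031396311756824945), np.float64(0.0031396311756826507)])
[ 0.542 -0.356  0.01 ]
[ 0.421 -0.321  0.01 ]
[ 0.405 -0.383  0.01 ]
[ 0.525 -0.418  0.01 ]
[0.495 0.35  0.01 ]
[0.43  0.339 0.01 ]
[0.441 0.282 0.01 ]
[0.504 0.292 0.01 ]
[[-0.915  0.404 -0.001]
 [ 0.404  0.915 -0.001]
 [ 0.    -0.001 -1.   ]]
[[ 0.404 -0.875 -0.268  0.143]
 [ 0.915  0.386  0.12   0.511]
 [-0.002 -0.294  0.956  0.375]
 [ 0.     0.     0.     1.   ]] [[285.65921431   0.         257.67625332]
 [  0.         285.65921431 189.78981516]
 [  0.           0.           1.        ]]
tfc [[-0.     0.956  0.294  0.075]
 [ 1.     0.     0.001  0.   ]
 [ 0.     0.294 -0.956 -0.144]
 [ 0.     0.     0.     1.   ]]
```

step_arm(
  steps=[
    {"offset":[-4.5,-1,0],"yaw":-0.12},
    {"offset":[-9,-2,0],"yaw":-0.24},
    {"offset":[-13.5,-3,0],"yaw":-0.36},
    {"offset":[-18,-4,0],"yaw":-0.48},
    {"offset":[-22,-4.6,0],"yaw":-0.58},
  ],
)

```text
time_s: 0.65
tcp_pos: [0.3961, 0.3477, 0.2312]
orientation: [0.264, -3.13, 0.0]
wrist_force: [0.4, 0.8, -0.1]
opening: 0.0854
grip_force: 0.0
```

step_arm(
  steps=[
    {"offset":[0,0,0],"yaw":0},
    {"offset":[0,0,0],"yaw":0},
    {"offset":[0,0,0],"yaw":0},
  ],
)

```text
time_s: 0.95
tcp_pos: [0.3939, 0.3498, 0.2311]
orientation: [0.257, -3.13, -0.0]
wrist_force: [-0.0, 0.0, 1.0]
opening: 0.0854
grip_force: 0.0
```

```bash
python3 - <<'E'
from h import *
from station import ctrl
d=snap("wrist","w1");s=ctrl.get_state();print(s["tcp_pos"],R.from_rotvec(s["orientation"]).as_matrix().round(3),s["time_s"])
print(proj(d,[0.469,0.316,0.1]))
E
```

```text
[0.39371585 0.34999696 0.23125348] [[-0.986 -0.164 -0.   ]
 [-0.164  0.986  0.   ]
 [ 0.     0.    -1.   ]] 1.0
[214.60767728 242.8797838 ]
```

step_arm(
  steps=[
    {"offset":[-4,0,0],"yaw":0},
    {"offset":[-8,2,0],"yaw":0},
    {"offset":[-10,3,0],"yaw":0},
    {"offset":[-10,3,0],"yaw":0},
    {"offset":[-10,3,0],"yaw":0},
  ],
)

```text
time_s: 1.5
tcp_pos: [0.4872, 0.396, 0.2307]
orientation: [0.26, -3.129, 0.001]
wrist_force: [0.3, 0.7, -0.1]
opening: 0.0852
grip_force: 0.0
```

```bash
python3 - <<'E'
from h import *
from station import ctrl
d=snap("wrist","w2");s=ctrl.get_state();print(s["tcp_pos"],R.from_rotvec(s["orientation"]).as_matrix().round(3),s["time_s"],s["qvel"].round(3))
print(proj(d,[0.469,0.316,0.1]))
A=[]
for t in("w1","w2"):
    u=proj(load(t),[0.469,0.316,0.06]).astype(int); x=np.clip(u[0]-66,0,379);y=np.clip(u[1]-66,0,251);print(t,x,y)
    A.append(cv2.resize(load(t)["img"][y:y+132,x:x+132,::-1],(396,396),interpolation=cv2.INTER_CUBIC))
cv2.imwrite("pics/v4.png",np.hstack(A))
E
```

```text
[0.48703304 0.39569447 0.23110253] [[-0.986 -0.165 -0.001]
 [-0.165  0.986 -0.   ]
 [ 0.001 -0.    -1.   ]] 1.55 [-0.006 -0.017  0.009 -0.001 -0.002 -0.002]
[178.64267389 149.99669855]
w1 153 161
w2 122 78
```

View pics/v4.png

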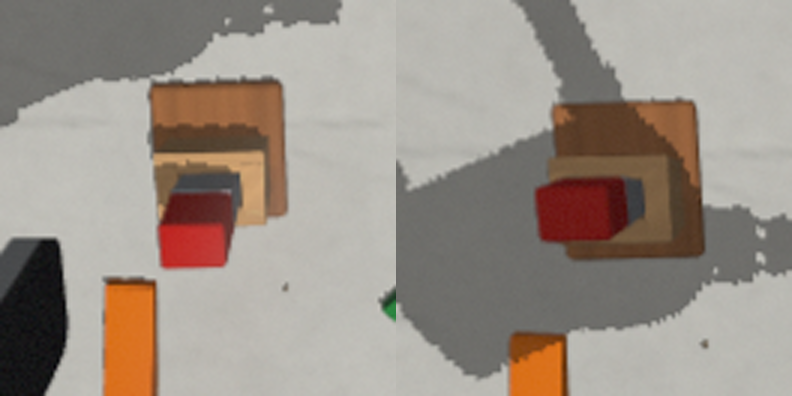

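The crops show the red head at left (195,243) in w1 and (580,208) in w2, with steel below it entering the stand's pocket. I'll fit the pose from the red silhouette in both views, then test which side is flat with an overlay.

```bash
cat > fit.py <<'E'
from h import *
from scipy.optimize import minimize
def hull(d,P): return cv2.convexHull(np.array([proj(d,p) for p in P],np.float32)*4)
def pts(x,y,yaw,zt,loc):
    c,s=np.cos(yaw),np.sin(yaw); return [(x+c*a-s*b,y+s*a+c*b,zt+e) for a,b,e in loc]
HEAD=[(a,b,e) for a in(-.009,.009) for b in(-.012,.012) for e in(0,-.03)]
def red(d):
    h=cv2.cvtColor(d["img"],cv2.COLOR_RGB2HSV); m=((h[...,0]<6)|(h[...,0]>172))&(h[...,1]>140)&(h[...,2]>40)
    return m.astype(np.uint8)
def near(m,u,r=40):
    k=np.zeros_like(m);k[max(0,int(u[1])-r):int(u[1])+r,max(0,int(u[0])-r):int(u[0])+r]=1; return m*k
def fit(tags,x0):
    D=[load(t) for t in tags]; M=[cv2.resize(near(red(d),proj(d,x0[:2]+[x0[3]])),None,fx=4,fy=4,interpolation=cv2.INTER_LINEAR) for d in D]
    def cost(p):
        c=0
        for d,m in zip(D,M):
            k=np.zeros_like(m);cv2.fillConvexPoly(k,(hull(d,pts(p[0],p[1],p[2],p[3],HEAD))+1.5).round().astype(np.int32),1); c+=np.sum(k!=m)/16
        return c
    r=minimize(cost,x0,method="Nelder-Mead",options=dict(initial_simplex=np.array([x0]+[list(np.array(x0)+np.eye(4)[i]*s) for i,s in enumerate((.006,.006,.12,.006))]),maxiter=400))
    print(r.x.round(4),r.fun,[int(m.sum()/16) for m in M]); return r.x
E
python3 - <<'E'
from fit import *
p=fit(["w1","w2"],[.469,.316,.17,.1])
A=[]
for t in("w1","w2"):
    d=load(t)
    im=cv2.resize(d["img"][:,:,::-1],None,fx=6,fy=6,interpolation=cv2.INTER_CUBIC)
    h=cv2.cvtColor(im,cv2.COLOR_BGR2HSV); im=cv2.convertScaleAbs(im,alpha=1.3 if t=="w1" else 1.6)
    for sgn,col in((1,(0,255,0)),(-1,(255,0,255))):
        zz=.055 # key z .035 .. at .045
        for b in(-.012,.012):
            for top,bot in(((.009),(.009)),((-.009),(1-35/6)/1000)):
                q=[proj(d,v)*6+3 for v in pts(p[0],p[1],p[2],p[3],[(sgn*top,b,-.03),(sgn*bot,b,-.055)])]
                cv2.line(im,*[tuple(int(a) for a in v) for v in q],col,1)
    u=(proj(d,[p[0],p[1],.06])*6).astype(int); A.append(im[u[1]-200:u[1]+200,u[0]-200:u[0]+200])
cv2.imwrite("pics/v5.png",np.hstack(A))
E
```

```text
[0.4688 0.3174 0.2683 0.0971] 250.625 [482, 564]
```

View pics/v5.png

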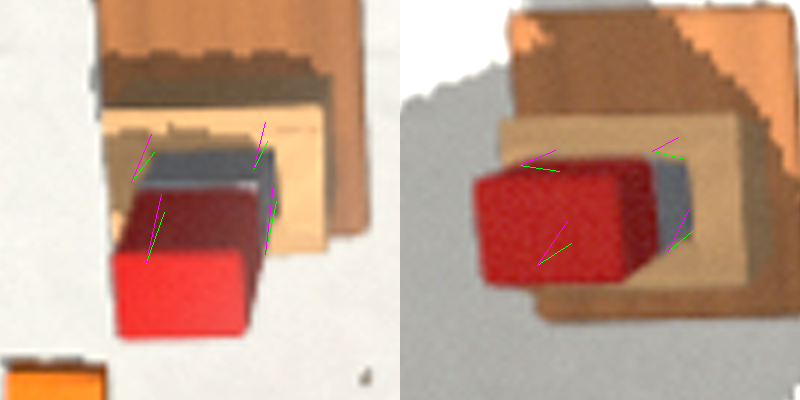

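```bash
python3 - <<'E'
from fit import *
p=[.4688,.3174,.2683,.0971]
O={t:(proj(load(t),[p[0],p[1],.06])*6).astype(int)-200 for t in("w1","w2")}
f=lambda t,c:((np.array(c)+O[t])-2.5)/6
C1=[(112,253),(245,250),(248,328),(118,338)];C2=[(75,182),(212,174),(222,284),(88,283)]
X=[]
for a,b in zip(C1,C2):
    x,e=tri((load("w1"),f("w1",a)),(load("w2"),f("w2",b)));X.append(x);print(x.round(4),np.round(e,4),atz(load("w1"),f("w1",a),.1).round(4),atz(load("w2"),f("w2",b),.1).round(4))
print(np.mean(X,0))
for x0 in([.466,.312,.15,.1],[.466,.316,.15,.1],[.472,.312,.1,.1]):
    fit(["w1","w2"],x0); fit(["w1"],x0);fit(["w2"],x0)
E
```

```text
[0.4617 0.3055 0.1006] [0.0001 0.0001] [0.4621 0.3054 0.1   ] [0.4618 0.3054 0.1   ]
[0.4561 0.3281 0.1038] [0.0005 0.0005] [0.4576 0.3285 0.1   ] [0.4569 0.3269 0.1   ]
[0.4745 0.3304 0.0977] [0.0007 0.0007] [0.4728 0.331  0.1   ] [0.4743 0.3302 0.1   ]
[0.4776 0.3087 0.1014] [0.0004 0.0004] [0.4786 0.3083 0.1   ] [0.4777 0.3087 0.1   ]
[0.46744994 0.31819825 0.10087572]
[0.4685 0.3176 0.0929 0.0984] 255.0 [482, 564]
[0.4767 0.3166 0.0487 0.0883] 105.8125 [482]
[0.4709 0.3143 0.2743 0.0852] 41.5625 [564]
[0.4694 0.3172 0.1798 0.0963] 242.6875 [482, 564]
[0.4889 0.3149 0.1662 0.0624] 39.6875 [482]
[0.4707 0.3143 0.2727 0.0862] 46.0 [564]
[0.4693 0.317  0.2032 0.0966] 248.375 [482, 564]
[0.474  0.3174 0.2031 0.0905] 121.0625 [482]
[0.4724 0.3123 0.2172 0.0772] 26.3125 [564]
```

```bash
python3 - <<'E'
from fit import *
p=[.4688,.3174,.2683,.0971]
q=[.4675,.3182,.18,.1]
A=[]
for t in("w1","w2"):
    d=load(t);O=(proj(d,[p[0],p[1],.06])*6).astype(int)-200
    g=lambda l:[(proj(d,v)*6+2.5-O).round().astype(int).tolist() for v in pts(*q,l)]
    print(t,"head bottom",g([(a,b,-.03) for a in(-.009,.009) for b in(-.012,.012)]))
    print(" flat to -x: low edge -x",g([(-.009,-.012,-.055),(-.009,.012,-.055)]),"+x edge",g([(.0048,-.012,-.055),(.0048,.012,-.055)]))
    print(" flat to +x: low edge -x",g([(-.0048,-.012,-.055),(-.0048,.012,-.055)]),"+x edge",g([(.009,-.012,-.055),(.009,.012,-.055)]))
E
```

```text
w1 head bottom [[137, 177], [261, 176], [143, 262], [265, 260]]
 flat to -x: low edge -x [[156, 129], [272, 127]] +x edge [[160, 190], [275, 188]]
 flat to +x: low edge -x [[158, 147], [273, 146]] +x edge [[162, 208], [276, 207]]
w2 head bottom [[123, 154], [259, 152], [133, 256], [266, 254]]
 flat to -x: low edge -x [[159, 139], [285, 137]] +x edge [[165, 212], [290, 210]]
 flat to +x: low edge -x [[161, 162], [286, 160]] +x edge [[167, 234], [291, 232]]
```

The steel's low edge (w1 row ~150; w2 rows 160 and 238) fits flat side towards +x world, so key yaw ≈ 0.17. Head top is at (0.4675, 0.318, 0.101). Now I'll approach it.

step_arm(
  steps=[
    {"offset":[1.6,-3.7,0],"yaw":0},
    {"offset":[3.2,-7.3,0],"yaw":0},
    {"offset":[3.2,-7.3,3],"yaw":0},
    {"offset":[3.2,-7.3,7],"yaw":0},
    {"offset":[3.2,-7.3,9],"yaw":0},
  ],
  claw=5.5,
  squeeze=40,
)

```text
time_s: 2.05
tcp_pos: [0.4663, 0.317, 0.1395]
orientation: [0.257, -3.128, 0.002]
wrist_force: [-0.5, 0.0, 0.2]
opening: 0.0552
grip_force: 0.0
```

step_arm(
  steps=[
    {"offset":[0,0,0],"yaw":0},
    {"offset":[0,0,0],"yaw":0},
  ],
)

```text
time_s: 2.25
tcp_pos: [0.4685, 0.3183, 0.1424]
orientation: [-0.258, 3.13, 0.001]
wrist_force: [-0.7, 0.6, 0.6]
opening: 0.0549
grip_force: 0.0
```

```bash
python3 - <<'E'
from h import *
from station import ctrl
d=snap("wrist","w3");print(proj(d,[.4675,.318,.1]))
cv2.imwrite("pics/v6.png",cv2.resize(d["img"][100:,100:420,::-1],(800,710))[:600])
E
```

```text
[256.78284687 212.79406747]
```

View pics/v6.png

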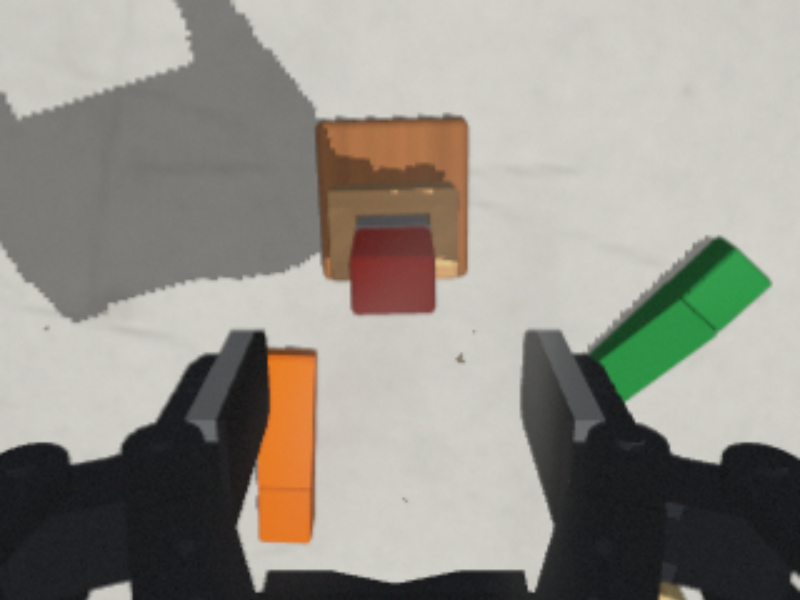

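The head (393,285 in the crop) sits midway between the fingers and is aligned with them. Descend and grip.

step_arm(
  steps=[
    {"offset":[0,0,3],"yaw":0},
    {"offset":[0,0,5.5],"yaw":0},
    {"offset":[0,0,6.8],"yaw":0},
    {"offset":[0,0,6.8],"yaw":0},
    {"offset":[0,0,6.8],"yaw":0},
  ],
)

```text
time_s: 2.8
tcp_pos: [0.4696, 0.3185, 0.0747]
orientation: [-0.258, 3.129, 0.001]
wrist_force: [-0.1, 0.4, 0.1]
opening: 0.0552
grip_force: 0.0
```

step_arm(
  steps=[
    {"offset":[0,0,0],"yaw":0},
    {"offset":[0,0,0],"yaw":0},
    {"offset":[0,0,0],"yaw":0},
    {"offset":[0,0,0],"yaw":0},
    {"offset":[0,0,0],"yaw":0},
  ],
  claw=1.8,
  squeeze=50,
)

```text
time_s: 3.3
tcp_pos: [0.4695, 0.3184, 0.0746]
orientation: [-0.257, 3.129, 0.001]
wrist_force: [0.0, -0.8, 6.7]
opening: 0.0232
grip_force: 48.9
```

step_arm(
  steps=[
    {"offset":[0,0,0],"yaw":0},
    {"offset":[0,0,0],"yaw":0},
    {"offset":[0,0,0],"yaw":0},
    {"offset":[0,0,0],"yaw":0},
    {"offset":[0,0,0],"yaw":0},
  ],
)

```text
time_s: 3.8
tcp_pos: [0.4696, 0.3184, 0.0746]
orientation: [-0.257, 3.129, 0.001]
wrist_force: [-1.1, -0.1, 6.1]
opening: 0.0231
grip_force: 48.9
```

step_arm(
  steps=[
    {"offset":[0,0,-1],"yaw":0},
    {"offset":[0,0,-2.5],"yaw":0},
    {"offset":[0,0,-4],"yaw":0},
    {"offset":[0,0,-6],"yaw":0},
    {"offset":[0,0,-9],"yaw":0},
  ],
)

```text
time_s: 4.3
tcp_pos: [0.4678, 0.3175, 0.1633]
orientation: [0.257, -3.128, 0.002]
wrist_force: [0.7, -0.2, -0.9]
opening: 0.023
grip_force: 49.1
```

step_arm(
  steps=[
    {"offset":[0,0,-4],"yaw":0},
    {"offset":[0,0,-8],"yaw":0},
    {"offset":[0,0,-8],"yaw":0},
    {"offset":[0,0,-8],"yaw":0},
  ],
)

```text
time_s: 4.7
tcp_pos: [0.4688, 0.3181, 0.2443]
orientation: [-0.258, 3.129, 0.001]
wrist_force: [-0.0, -0.4, -0.9]
opening: 0.0228
grip_force: 49.2
```

step_arm(
  steps=[
    {"offset":[0,0,-4],"yaw":0},
    {"offset":[0,0,-8.5],"yaw":0},
    {"offset":[0,0,-13],"yaw":0},
    {"offset":[0,0,-17.5],"yaw":0},
    {"offset":[0,0,-20],"yaw":0},
  ],
)

```text
time_s: 5.2
tcp_pos: [0.4687, 0.318, 0.4455]
orientation: [-0.257, 3.129, 0.001]
wrist_force: [0.2, 0.1, -0.5]
opening: 0.0231
grip_force: 49.2
```

```bash
python3 - <<'E'
from fit import *
from station import ctrl
s=ctrl.get_state();print(s["tcp_pos"],s["joints"].round(2))
d=snap("wrist","w4");e=snap("scene","s4")
u=proj(e,[s["tcp_pos"][0],s["tcp_pos"][1],s["tcp_pos"][2]]).astype(int);print(u)
a=cv2.resize(e["img"][u[1]-26:u[1]+34,u[0]-26:u[0]+34,::-1],(400,400),interpolation=cv2.INTER_CUBIC)
b=cv2.resize(d["img"][60:380,96:416,::-1],(400,400))
cv2.imwrite("pics/v7.png",np.hstack([a,b]))
E
```

```text
[0.46874175 0.31797267 0.44554108] [ 0.46  0.37  0.91  0.    1.86 -1.27]
[159  86]
```

View pics/v7.png

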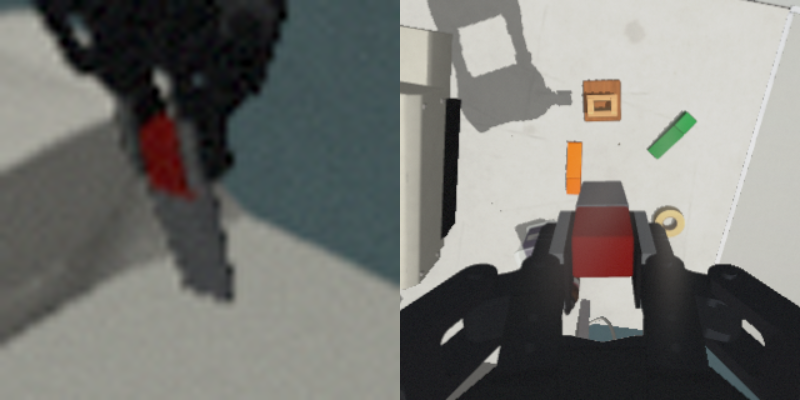

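The left picture shows the key hanging upright, with its sloping edge on the left (-x) and its straight edge on the right (+x), so the flat side does face +x. Now I'll carry it over the microtome.

step_arm(
  steps=[
    {"offset":[0.8,-4.5,0],"yaw":0},
    {"offset":[1.6,-9.2,0],"yaw":0},
    {"offset":[2.5,-14,0],"yaw":0},
    {"offset":[3.3,-18.8,0],"yaw":0},
    {"offset":[4.2,-23.6,0],"yaw":0},
  ],
)

```text
time_s: 5.8
tcp_pos: [0.4651, 0.0766, 0.4405]
orientation: [0.258, -3.126, -0.001]
wrist_force: [0.8, -0.5, 0.4]
opening: 0.0231
grip_force: 49.4
```

step_arm(
  steps=[
    {"offset":[0.8,-4.8,0],"yaw":0},
    {"offset":[1.6,-9.6,0],"yaw":0},
    {"offset":[2.5,-14.4,0],"yaw":0},
    {"offset":[3.3,-19.2,0],"yaw":0},
    {"offset":[4.2,-24,0],"yaw":0},
  ],
)

```text
time_s: 6.3
tcp_pos: [0.4629, -0.167, 0.4406]
orientation: [0.257, -3.127, -0.005]
wrist_force: [1.1, -0.6, 0.0]
opening: 0.023
grip_force: 49.4
```

step_arm(
  steps=[
    {"offset":[0.8,-4.8,0],"yaw":0.12},
    {"offset":[1.6,-9.6,0],"yaw":0.24},
    {"offset":[2.5,-14.4,0],"yaw":0.36},
    {"offset":[3.4,-19.6,0],"yaw":0.45},
    {"offset":[3.4,-19.6,0],"yaw":0.45},
  ],
)

```text
time_s: 6.8
tcp_pos: [0.4609, -0.3697, 0.4372]
orientation: [-0.459, -3.1, -0.007]
wrist_force: [0.5, -0.3, -1.6]
opening: 0.0232
grip_force: 49.5
```

step_arm(
  steps=[
    {"offset":[0,0,4.5],"yaw":0},
    {"offset":[0,0,9],"yaw":0},
    {"offset":[0,0,13.5],"yaw":0},
    {"offset":[0,0,18],"yaw":0},
    {"offset":[0,0,18],"yaw":0},
  ],
)

```text
time_s: 7.3
tcp_pos: [0.459, -0.3604, 0.2545]
orientation: [-0.444, -3.096, -0.018]
wrist_force: [-0.2, 0.2, -0.3]
opening: 0.0231
grip_force: 49.5
```

step_arm(
  steps=[
    {"offset":[0,0,0],"yaw":0},
    {"offset":[0,0,0],"yaw":0},
    {"offset":[0,0,0],"yaw":0},
  ],
)

```text
time_s: 7.6
tcp_pos: [0.4631, -0.3649, 0.2659]
orientation: [0.447, 3.106, -0.004]
wrist_force: [-0.1, 0.1, -0.4]
opening: 0.0234
grip_force: 49.6
```

```bash
python3 - <<'E'
from fit import *
from station import ctrl
s=ctrl.get_state();print(s["tcp_pos"],R.from_rotvec(s["orientation"]).as_matrix().round(3).tolist(),s["joints"].round(2),s["qvel"].round(3))
d=snap("wrist","w5");print(proj(d,[.469,-.365,.075]))
cv2.imwrite("pics/v8.png",cv2.resize(d["img"][0:288,64:448,::-1],(800,600),interpolation=cv2.INTER_CUBIC))
E
```

```text
[ 0.46313517 -0.36494535  0.26587673] [[-0.959, 0.282, 0.003], [0.282, 0.959, -0.003], [-0.004, -0.002, -1.0]] [-0.8   0.44  1.28  0.    1.42 -2.08] [-0.     0.001  0.013 -0.001 -0.004  0.002]
[259.09891197 171.76441216]
```

View pics/v8.png

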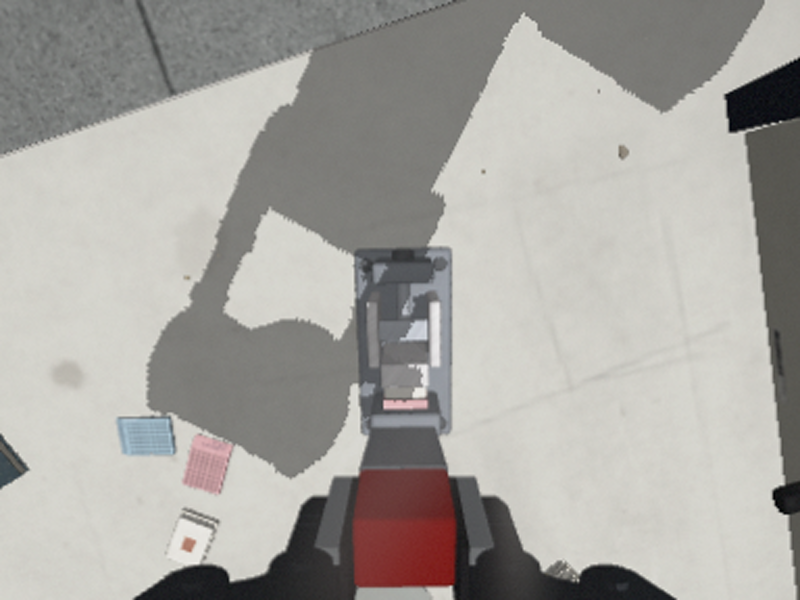

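The clamp is centred at about (404,345) in the crop and lines up with the tool. Wall, dark gap (rows ~342–363), jaw and pink block follow downwards. I'll take a second, nearer and shifted view to triangulate.

step_arm(
  steps=[
    {"offset":[-3,2,3],"yaw":0},
    {"offset":[-5,5,6],"yaw":0},
    {"offset":[-5,5,6],"yaw":0},
    {"offset":[-5,5,6],"yaw":0},
    {"offset":[-5,5,6],"yaw":0},
  ],
)

```text
time_s: 8.15
tcp_pos: [0.5245, -0.3313, 0.205]
orientation: [0.447, 3.107, -0.003]
wrist_force: [-1.0, 0.0, -0.6]
opening: 0.0228
grip_force: 49.6
```

```bash
python3 - <<'E'
from fit import *
from station import ctrl
s=ctrl.get_state();print(s["tcp_pos"],s["orientation"].round(3),s["qvel"].round(3))
d=snap("wrist","w6");A=[]
for t,h in(("w5",34),("w6",42)):
    u=proj(load(t),[.478,-.368,.075]).round().astype(int);print(t,u-h)
    A.append(cv2.convertScaleAbs(cv2.resize(load(t)["img"][u[1]-h:u[1]+h,u[0]-h:u[0]+h,::-1],(400,400),interpolation=cv2.INTER_CUBIC),alpha=1.3,beta=15))
cv2.imwrite("pics/v9.png",np.hstack(A))
E
```

```text
[ 0.52453206 -0.33130135  0.20500517] [ 4.470e-01  3.107e+00 -3.000e-03] [-0.012 -0.01   0.002  0.001 -0.002  0.   ]
w5 [225 145]
w6 [165 105]
```

View pics/v9.png

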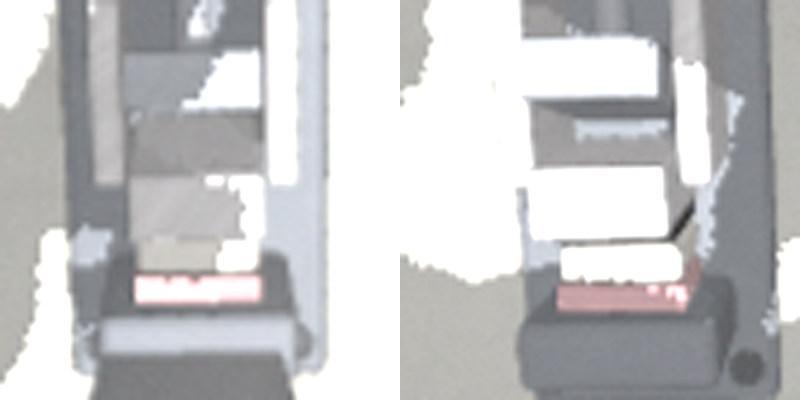

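```bash
python3 - <<'E'
from h import *
a,b=load("w5"),load("w6")
A=lambda x,y:(225+x/(400/68)-.4,145+y/(400/68)-.4); B=lambda x,y:(165+(x-400)/(400/84)-.4,105+y/(400/84)-.4)
P={"jawL":((131,176),(529,170)),"jawR":((263,174),(665,166)),"jawbackL":((131,240),(531,240)),"jawbackR":((263,240),(668,235)),"wallL":((125,110),(523,98)),"wallR":((263,108),(658,97)),"wallbR":((263,50),(656,38))}
for k,(p,q) in P.items():
    x,e=tri((a,A(*p)),(b,B(*q)));print(k,x.round(4),np.round(e[0],4),"z75:",atz(a,A(*p),.075).round(4)[:2],atz(b,B(*q),.075).round(4)[:2])
E
```

```text
jawL [ 0.4682 -0.3802  0.0748] 0.0001 z75: [ 0.4681 -0.3801] [ 0.4682 -0.3802]
jawR [ 0.4753 -0.3539  0.075 ] 0.0001 z75: [ 0.4753 -0.354 ] [ 0.4752 -0.3538]
jawbackL [ 0.4814 -0.3843  0.0754] 0.0003 z75: [ 0.4812 -0.3841] [ 0.4816 -0.3847]
jawbackR [ 0.4886 -0.3576  0.0758] 0.0002 z75: [ 0.4889 -0.3578] [ 0.4885 -0.3576]
wallL [ 0.4548 -0.3772  0.0727] 0.0003 z75: [ 0.4546 -0.3773] [ 0.4546 -0.3764]
wallR [ 0.4618 -0.3504  0.0768] 0.0002 z75: [ 0.4621 -0.3503] [ 0.462  -0.3508]
wallbR [ 0.451  -0.3474  0.0743] 0.0003 z75: [ 0.4507 -0.3471] [ 0.4512 -0.3476]
```

```bash
python3 - <<'E'
from h import *
from scipy.optimize import least_squares
for t in("w5","w6"):
    I=load(t)["img"].astype(int)
    print(t);print("col258",[(r,*I[r,250:264].mean(0).astype(int)) for r in range(195,290,1)])
    for r in (215,237,262):
        print("row",r,[(c,*I[r-1:r+2,c].mean(0).astype(int)) for c in list(range(228,246))+list(range(272,290))])
    break
E
```

```text
w5
col258 [(195, np.int64(223), np.int64(187), np.int64(190)), (196, np.int64(147), np.int64(127), np.int64(129)), (197, np.int64(84), np.int64(85), np.int64(87)), (198, np.int64(93), np.int64(94), np.int64(98)), (199, np.int64(127), np.int64(130), np.int64(136)), (200, np.int64(144), np.int64(147), np.int64(153)), (201, np.int64(150), np.int64(154), np.int64(161)), (202, np.int64(152), np.int64(155), np.int64(162)), (203, np.int64(151), np.int64(154), np.int64(161)), (204, np.int64(132), np.int64(135), np.int64(141)), (205, np.int64(99), np.int64(100), np.int64(103)), (206, np.int64(87), np.int64(87), np.int64(89)), (207, np.int64(87), np.int64(87), np.int64(89)), (208, np.int64(87), np.int64(87), np.int64(88)), (209, np.int64(87), np.int64(87), np.int64(88)), (210, np.int64(87), np.int64(87), np.int64(88)), (211, np.int64(87), np.int64(87), np.int64(88)), (212, np.int64(87), np.int64(87), np.int64(89)), (213, np.int64(88), np.int64(87), np.int64(89)), (214, np.int64(88), np.int64(87), np.int64(89)), (215, np.int64(88), np.int64(87), np.int64(89)), (216, np.int64(88), np.int64(87), 
[... 8410 characters left out ...]
64(32)), (276, np.int64(128), np.int64(33), np.int64(30)), (277, np.int64(129), np.int64(32), np.int64(29)), (278, np.int64(129), np.int64(32), np.int64(29)), (279, np.int64(128), np.int64(30), np.int64(29)), (280, np.int64(125), np.int64(30), np.int64(28)), (281, np.int64(119), np.int64(27), np.int64(24)), (282, np.int64(80), np.int64(24), np.int64(24)), (283, np.int64(39), np.int64(26), np.int64(28)), (284, np.int64(26), np.int64(25), np.int64(27)), (285, np.int64(30), np.int64(30), np.int64(29)), (286, np.int64(29), np.int64(31), np.int64(31)), (287, np.int64(30), np.int64(29), np.int64(29)), (288, np.int64(29), np.int64(30), np.int64(29)), (289, np.int64(63), np.int64(65), np.int64(65))]
```

```bash
python3 - <<'E'
from h import *
from scipy.optimize import least_squares
from station import ctrl
d=dict(load("w5")); d["T"]=np.array(ctrl.camera("wrist")["tool_from_camera"])
K=[((1,0,0),204.5),((-9,0,60),224.8),((-9,0,90),249),((9,0,90),281.2)]
def pt(p,k): # key->tool: key x=-tool x, z=-tool z
    a,_,h=np.array(k)/1e3; c,s=np.cos(p[2]),np.sin(p[2]); a-=0; 
    return [p[0]-(a*c+(h-.09)*s), 0, p[1]-((h-.09)*c-a*s)]
r=least_squares(lambda p:[proj(d,pt(p,k))[1]-v for k,v in K],[0,-.026,0])
print(r.x,r.fun); print("tip in tool",pt(r.x,(0,0,0)))
for z in(.0,):
  r2=least_squares(lambda p:[proj(d,pt([p[0],p[1],0],k))[1]-v for k,v in K],[0,-.026]);print(r2.x,r2.fun)
s=ctrl.get_state();print(s["tcp_pos"],R.from_rotvec(s["orientation"]).as_matrix().round(4).tolist())
E
```

```text
[-0.00256739 -0.01908329  0.00369794] [ 0.28310737 -0.59469655  0.47065458 -0.15593345]
tip in tool [np.float64(-0.0022345729248580267), 0, np.float64(0.07091608986401592)]
[-0.00211988 -0.01978137] [ 0.45012595 -0.6595649   0.3223482  -0.05189934]
[ 0.52423814 -0.33149983  0.2050235 ] [[-0.9591, 0.283, 0.0022], [0.283, 0.9591, -0.002], [-0.0027, -0.0013, -1.0]]
```

step_arm(
  steps=[
    {"offset":[2.5,-2.5,0],"yaw":0},
    {"offset":[5.1,-4.9,0],"yaw":-0.02},
    {"offset":[5.1,-4.9,2],"yaw":-0.02},
    {"offset":[5.1,-4.9,4],"yaw":-0.02},
    {"offset":[5.1,-4.9,4],"yaw":-0.02},
  ],
)

```text
time_s: 8.75
tcp_pos: [0.4599, -0.3629, 0.1619]
orientation: [-0.419, -3.111, -0.003]
wrist_force: [0.1, -0.2, -0.1]
opening: 0.0231
grip_force: 49.6
```

step_arm(
  steps=[
    {"offset":[0,0,0],"yaw":0},
    {"offset":[0,0,0],"yaw":0},
    {"offset":[0,0,0],"yaw":0},
  ],
)

```text
time_s: 9.05
tcp_pos: [0.4622, -0.3634, 0.1646]
orientation: [0.416, 3.112, -0.002]
wrist_force: [0.6, -0.1, -0.6]
opening: 0.0231
grip_force: 49.6
```

```bash
python3 - <<'E'
from h import *
from scipy.optimize import least_squares
from station import ctrl
s=ctrl.get_state();Rm=R.from_rotvec(s["orientation"]).as_matrix();print(s["tcp_pos"],Rm.round(4).tolist(),s["qvel"].round(3),s["wrist_force"])
d=snap("wrist","w7");snap("scene","s7");snap("top","t7")
# key stand check
I=load("w3")["img"].astype(int); m=(I[...,0]-I[...,1])[:,250:264].mean(1); print("w3 R-G",[(r,int(m[r])) for r in range(185,232)],[int(I[r,250:264,0].mean()) for r in range(185,232)])
u=proj(d,[.4631,-.3646,.075]);print("gap px",u,"jaw edge",proj(d,[.47175,-.36705,.075]))
v=proj(d,s["tcp_pos"]+Rm@np.array([-.0022,0,.0709]));print("tip",v)
u=v.astype(int); cv2.imwrite("pics/v10.png",cv2.convertScaleAbs(cv2.resize(d["img"][130:290,170:350,::-1],(675,600),interpolation=cv2.INTER_CUBIC),alpha=1.25,beta=10))
E
```

```text
[ 0.46215215 -0.36339335  0.16457153] [[-0.9649, 0.2625, 0.0017], [0.2625, 0.9649, -0.0016], [-0.002, -0.0011, -1.0]] [ 0.001  0.003  0.007 -0.001 -0.004 -0.001] [ 0.63391194 -0.08149762 -0.59583048]
w3 R-G [(185, 22), (186, 7), (187, 0), (188, 0), (189, 0), (190, 15), (191, 40), (192, 54), (193, 53), (194, 53), (195, 52), (196, 52), (197, 52), (198, 52), (199, 51), (200, 50), (201, 51), (202, 59), (203, 68), (204, 71), (205, 71), (206, 71), (207, 70), (208, 69), (209, 69), (210, 68), (211, 67), (212, 67), (213, 65), (214, 65), (215, 64), (216, 64), (217, 63), (218, 63), (219, 62), (220, 62), (221, 61), (222, 61), (223, 60), (224, 56), (225, 31), (226, 7), (227, 3), (228, 3), (229, 3), (230, 3), (231, 3)] [118, 89, 79, 79, 79, 96, 100, 99, 99, 100, 100, 101, 101, 101, 102, 102, 104, 114, 125, 128, 129, 130, 130, 130, 131, 130, 130, 130, 130, 131, 131, 131, 132, 131, 132, 132, 132, 132, 132, 130, 155, 193, 203, 202, 202, 201, 201]
gap px [256.32981738 194.93361064] jaw edge [256.23861943 204.74978023]
tip [257.24330715 203.56735621]
```

View pics/v10.png

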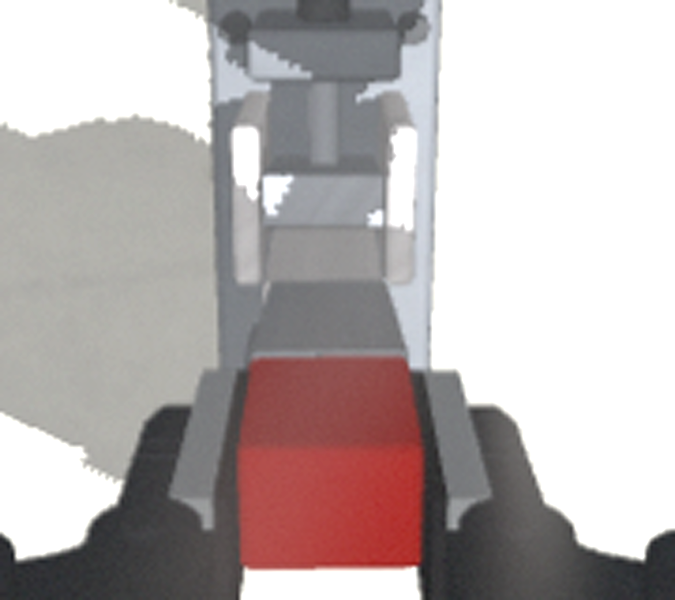

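The tip's near edge is at (327,283) in the picture. The wall top spans rows 172–226 and the jaw face rows 228–283, so the tip hangs close to the jaw edge and is centred between the cheeks. I'll work out where it sits relative to the gap.

```bash
python3 - <<'E'
from h import *
from scipy.optimize import least_squares
d3=load("w3")
for r,z in((225.3,.1),(202,.1),(190.3,.07)): print("w3",r,atz(d3,(257,r),z).round(4))
d=load("w7")
print("wall top edge pred row",proj(d,[.4583,-.3638,.075])," seen 189.9; jaw edge pred",proj(d,[.47175,-.36705,.075]))
x=np.array([.9649,-.2625])
for z in(.0937,.097,.1): 
    p=atz(d,(257,205.1),z); print("tip -x edge at z",z,p.round(4),"dist to jaw face along x mm",((np.array([.47175,-.36705])-p[:2])@x*1e3).round(2))
for r,z,l in((280.8,.184,9),(248.3,.184,-9),(224.8,.154,-9)):
    for dz in(0,.0035,.007): 
        p=atz(d,(257,r),z+dz);print(r,z+dz,"axis to jaw mm",((np.array([.47175,-.36705])-p[:2])@x*1e3+l).round(2))
E
```

```text
w3 225.3 [0.4769 0.3197 0.1   ]
w3 202 [0.4596 0.3168 0.1   ]
w3 190.3 [0.4604 0.3169 0.07  ]
wall top edge pred row [255.75054727 189.55809579]  seen 189.9; jaw edge pred [256.23861943 204.74978023]
tip -x edge at z 0.0937 [ 0.4656 -0.3646  0.0937] dist to jaw face along x mm 6.58
tip -x edge at z 0.097 [ 0.4644 -0.3643  0.097 ] dist to jaw face along x mm 7.8
tip -x edge at z 0.1 [ 0.4634 -0.364   0.1   ] dist to jaw face along x mm 8.91
280.8 0.184 axis to jaw mm 8.08
280.8 0.1875 axis to jaw mm 10.52
280.8 0.191 axis to jaw mm 12.96
248.3 0.184 axis to jaw mm 8.51
248.3 0.1875 axis to jaw mm 10.43
248.3 0.191 axis to jaw mm 12.35
224.8 0.154 axis to jaw mm 7.5
224.8 0.1575 axis to jaw mm 9.07
224.8 0.161 axis to jaw mm 10.64
```

step_arm(
  steps=[
    {"offset":[0.24,-0.05,0],"yaw":0},
    {"offset":[0.24,-0.05,0.5],"yaw":0},
    {"offset":[0.24,-0.05,1],"yaw":0},
    {"offset":[0.24,-0.05,1.5],"yaw":0},
    {"offset":[0.24,-0.05,1.5],"yaw":0},
  ],
)

```text
time_s: 9.7
tcp_pos: [0.4587, -0.3624, 0.1471]
orientation: [-0.416, -3.112, -0.002]
wrist_force: [-0.7, -0.0, -1.4]
opening: 0.0233
grip_force: 49.6
```

step_arm(
  steps=[
    {"offset":[0,0,0.3],"yaw":0},
    {"offset":[0,0,0.6],"yaw":0},
    {"offset":[0,0,0.9],"yaw":0},
    {"offset":[0,0,0.9],"yaw":0},
  ],
)

```text
time_s: 10.1
tcp_pos: [0.4591, -0.3627, 0.1388]
orientation: [-0.416, -3.114, -0.001]
wrist_force: [-0.4, 0.1, 0.1]
opening: 0.0229
grip_force: 49.6
```

step_arm(
  steps=[
    {"offset":[0,0,0.2],"yaw":0},
    {"offset":[0,0,0.4],"yaw":0},
    {"offset":[0,0,0.6],"yaw":0},
    {"offset":[0,0,0.6],"yaw":0},
  ],
)

```text
time_s: 10.5
tcp_pos: [0.4596, -0.363, 0.1332]
orientation: [0.416, 3.113, -0.0]
wrist_force: [2.4, -1.1, -1.1]
opening: 0.0228
grip_force: 49.7
```

step_arm(
  steps=[
    {"offset":[0,0,0],"yaw":0},
    {"offset":[0,0,0],"yaw":0},
  ],
)

```text
time_s: 10.7
tcp_pos: [0.4595, -0.3629, 0.1334]
orientation: [0.416, 3.113, -0.0]
wrist_force: [3.3, -0.8, -1.5]
opening: 0.023
grip_force: 49.6
```

step_arm(
  steps=[
    {"offset":[-0.05,0,0],"yaw":0},
    {"offset":[-0.1,0,0],"yaw":0},
    {"offset":[-0.1,0,0],"yaw":0},
    {"offset":[-0.1,0,0],"yaw":0},
  ],
)

```text
time_s: 11.1
tcp_pos: [0.4599, -0.363, 0.1332]
orientation: [-0.416, -3.113, -0.0]
wrist_force: [0.8, -1.5, -0.4]
opening: 0.0232
grip_force: 49.7
```

step_arm(
  steps=[
    {"offset":[-0.05,0,0],"yaw":0},
    {"offset":[-0.1,0,0],"yaw":0},
    {"offset":[-0.1,0,0],"yaw":0},
    {"offset":[-0.1,0,0],"yaw":0},
  ],
)

```text
time_s: 11.5
tcp_pos: [0.4609, -0.3632, 0.1331]
orientation: [-0.416, -3.113, -0.001]
wrist_force: [0.1, -0.3, -1.1]
opening: 0.0231
grip_force: 49.7
```

step_arm(
  steps=[
    {"offset":[-0.05,0,0],"yaw":0},
    {"offset":[-0.1,0,0],"yaw":0},
    {"offset":[-0.1,0,0],"yaw":0},
    {"offset":[-0.1,0,0],"yaw":0},
  ],
)

```text
time_s: 11.9
tcp_pos: [0.462, -0.3636, 0.1332]
orientation: [0.416, 3.114, 0.0]
wrist_force: [-0.2, -1.2, -0.2]
opening: 0.0228
grip_force: 49.7
```

step_arm(
  steps=[
    {"offset":[-0.05,0,0],"yaw":0},
    {"offset":[-0.1,0,0],"yaw":0},
    {"offset":[-0.1,0,0],"yaw":0},
    {"offset":[-0.1,0,0],"yaw":0},
  ],
)

```text
time_s: 12.3
tcp_pos: [0.463, -0.3639, 0.1333]
orientation: [0.416, 3.114, 0.0]
wrist_force: [0.1, -1.2, -0.7]
opening: 0.0229
grip_force: 49.7
```

step_arm(
  steps=[
    {"offset":[-0.05,0,0],"yaw":0},
    {"offset":[-0.05,0,0],"yaw":0},
    {"offset":[-0.05,0,0],"yaw":0},
  ],
)

```text
time_s: 12.6
tcp_pos: [0.4635, -0.364, 0.1333]
orientation: [0.416, 3.114, 0.0]
wrist_force: [-0.2, -0.4, -0.3]
opening: 0.0229
grip_force: 49.7
```

step_arm(
  steps=[
    {"offset":[-0.05,0,0],"yaw":0},
    {"offset":[-0.05,0,0],"yaw":0},
    {"offset":[-0.05,0,0],"yaw":0},
  ],
)

```text
time_s: 12.9
tcp_pos: [0.464, -0.3641, 0.1333]
orientation: [0.416, 3.114, 0.0]
wrist_force: [1.1, 0.1, 0.2]
opening: 0.0231
grip_force: 49.7
```

step_arm(
  steps=[
    {"offset":[-0.05,0,0],"yaw":0},
    {"offset":[-0.05,0,0],"yaw":0},
    {"offset":[-0.05,0,0],"yaw":0},
  ],
)

```text
time_s: 13.2
tcp_pos: [0.4643, -0.3642, 0.1332]
orientation: [-0.416, -3.114, -0.0]
wrist_force: [-1.3, 0.2, -1.3]
opening: 0.023
grip_force: 49.7
```

step_arm(
  steps=[
    {"offset":[-0.05,0,0],"yaw":0},
    {"offset":[-0.05,0,0],"yaw":0},
    {"offset":[-0.05,0,0],"yaw":0},
  ],
)

```text
time_s: 13.5
tcp_pos: [0.4647, -0.3643, 0.1332]
orientation: [-0.416, -3.113, -0.001]
wrist_force: [-3.5, 0.6, -0.6]
opening: 0.0234
grip_force: 49.7
```

step_arm(
  steps=[
    {"offset":[0,0,0],"yaw":0},
  ],
)

```text
time_s: 13.6
tcp_pos: [0.4647, -0.3643, 0.1331]
orientation: [-0.416, -3.113, -0.001]
wrist_force: [-2.2, 0.3, -0.6]
opening: 0.023
grip_force: 49.7
```

Wall contact was at x≈0.4597 and jaw contact at x≈0.4643, so about 4.7 mm of play; first touch should come ~28 mm lower. Back off the jaw slightly and lower.

step_arm(
  steps=[
    {"offset":[0.07,0,0],"yaw":0},
    {"offset":[0.07,0,0.4],"yaw":0},
    {"offset":[0.07,0,0.8],"yaw":0},
    {"offset":[0.07,0,1.2],"yaw":0},
    {"offset":[0.07,0,1.2],"yaw":0},
  ],
)

```text
time_s: 14.1
tcp_pos: [0.4643, -0.364, 0.1205]
orientation: [-0.416, -3.114, -0.001]
wrist_force: [0.8, 0.5, 0.1]
opening: 0.023
grip_force: 49.7
```

step_arm(
  steps=[
    {"offset":[0,0,0.2],"yaw":0},
    {"offset":[0,0,0.4],"yaw":0},
    {"offset":[0,0,0.6],"yaw":0},
    {"offset":[0,0,0.6],"yaw":0},
  ],
)

```text
time_s: 14.5
tcp_pos: [0.4643, -0.3642, 0.115]
orientation: [0.416, 3.114, 0.0]
wrist_force: [-0.6, 0.5, -0.8]
opening: 0.0232
grip_force: 49.7
```

step_arm(
  steps=[
    {"offset":[0,0,0.1],"yaw":0},
    {"offset":[0,0,0.2],"yaw":0},
    {"offset":[0,0,0.3],"yaw":0},
    {"offset":[0,0,0.3],"yaw":0},
  ],
)

```text
time_s: 14.9
tcp_pos: [0.4643, -0.3642, 0.1121]
orientation: [0.416, 3.114, 0.0]
wrist_force: [-0.0, 0.2, -0.8]
opening: 0.023
grip_force: 49.7
```

step_arm(
  steps=[
    {"offset":[0,0,0.1],"yaw":0},
    {"offset":[0,0,0.2],"yaw":0},
    {"offset":[0,0,0.2],"yaw":0},
    {"offset":[0,0,0.2],"yaw":0},
  ],
)

```text
time_s: 15.3
tcp_pos: [0.4643, -0.3642, 0.1102]
orientation: [0.416, 3.114, 0.0]
wrist_force: [-0.0, -0.3, -1.1]
opening: 0.0233
grip_force: 49.7
```

step_arm(
  steps=[
    {"offset":[0,0,0.1],"yaw":0},
    {"offset":[0,0,0.2],"yaw":0},
    {"offset":[0,0,0.2],"yaw":0},
    {"offset":[0,0,0.2],"yaw":0},
  ],
)

```text
time_s: 15.7
tcp_pos: [0.4643, -0.3642, 0.1082]
orientation: [0.416, 3.114, 0.0]
wrist_force: [-0.6, -0.1, -0.6]
opening: 0.0233
grip_force: 49.7
```

step_arm(
  steps=[
    {"offset":[0,0,0.1],"yaw":0},
    {"offset":[0,0,0.1],"yaw":0},
    {"offset":[0,0,0.1],"yaw":0},
  ],
)

```text
time_s: 16.0
tcp_pos: [0.4643, -0.3642, 0.1072]
orientation: [0.416, 3.114, -0.0]
wrist_force: [0.4, 1.0, -1.8]
opening: 0.023
grip_force: 49.7
```

step_arm(
  steps=[
    {"offset":[0,0,0.1],"yaw":0},
    {"offset":[0,0,0.2],"yaw":0},
    {"offset":[0,0,0.2],"yaw":0},
    {"offset":[0,0,0.2],"yaw":0},
  ],
)

```text
time_s: 16.4
tcp_pos: [0.4646, -0.3644, 0.1056]
orientation: [0.416, 3.113, -0.001]
wrist_force: [0.8, -0.7, 2.7]
opening: 0.023
grip_force: 50.1
```

step_arm(
  steps=[
    {"offset":[0,0,0.1],"yaw":0},
    {"offset":[0,0,0.1],"yaw":0},
    {"offset":[0,0,0.1],"yaw":0},
  ],
)

```text
time_s: 16.7
tcp_pos: [0.4647, -0.3645, 0.1048]
orientation: [0.416, 3.113, -0.001]
wrist_force: [1.4, -0.3, 5.7]
opening: 0.0233
grip_force: 50.4
```

step_arm(
  steps=[
    {"offset":[0,0,0.1],"yaw":0},
    {"offset":[0,0,0.1],"yaw":0},
    {"offset":[0,0,0.1],"yaw":0},
  ],
)

```text
time_s: 17.0
tcp_pos: [0.4648, -0.3646, 0.104]
orientation: [0.416, 3.112, -0.001]
wrist_force: [1.6, 0.3, 6.0]
opening: 0.023
grip_force: 50.7
```

First touch was at TCP z≈0.106 and the push is now about 6 N. Release here, then press the head's middle with closed fingers.

step_arm(
  steps=[
    {"offset":[0,0,0],"yaw":0},
    {"offset":[0,0,0],"yaw":0},
    {"offset":[0,0,0],"yaw":0},
    {"offset":[0,0,0],"yaw":0},
    {"offset":[0,0,0],"yaw":0},
  ],
  claw=5,
)

```text
time_s: 17.5
tcp_pos: [0.4641, -0.3641, 0.103]
orientation: [-0.416, -3.114, -0.001]
wrist_force: [-0.4, 0.6, 0.2]
opening: 0.0501
grip_force: 0.0
```

step_arm(
  steps=[
    {"offset":[0,0,-2],"yaw":0},
    {"offset":[0,0,-4],"yaw":0},
    {"offset":[0,0,-6],"yaw":0},
    {"offset":[0,0,-6],"yaw":0},
    {"offset":[0,0,-6],"yaw":0},
  ],
)

```text
time_s: 18.0
tcp_pos: [0.4642, -0.3642, 0.1631]
orientation: [0.416, 3.114, -0.0]
wrist_force: [-0.6, -0.1, -0.4]
opening: 0.05
grip_force: 0.0
```

```bash
python3 - <<'E'
from h import *
from station import ctrl
s=ctrl.get_state();Rm=R.from_rotvec(s["orientation"]).as_matrix();print(s["tcp_pos"],s["wrist_force"].round(2),s["time_s"])
d=snap("wrist","w8");I=d["img"].astype(int);m=((I[...,0]-I[...,1])>35)&(I[...,0]>70)
n,l,st,c=cv2.connectedComponentsWithStats(m.astype(np.uint8));k=[(st[i].tolist(),c[i].round(1).tolist()) for i in range(1,n) if st[i][4]>80];print(k)
i=1+np.argmax(st[1:,4]);x0=int(c[i][0]);y0,h=st[i][1],st[i][3]
print([(r,int(I[r,x0-5:x0+6,0].mean())) for r in range(y0-3,y0+h+3)])
E
```

```text
[ 0.46419417 -0.36416181  0.16309154] [-0.64 -0.13 -0.41] 18.0
[([240, 194, 36, 36, 1236], [257.3, 211.8]), ([118, 238, 30, 35, 683], [132.6, 254.8])]
[(191, 82), (192, 89), (193, 102), (194, 103), (195, 103), (196, 104), (197, 104), (198, 104), (199, 104), (200, 105), (201, 104), (202, 106), (203, 106), (204, 106), (205, 108), (206, 119), (207, 129), (208, 132), (209, 133), (210, 134), (211, 133), (212, 133), (213, 133), (214, 133), (215, 133), (216, 133), (217, 133), (218, 134), (219, 134), (220, 134), (221, 134), (222, 134), (223, 134), (224, 134), (225, 133), (226, 134), (227, 134), (228, 135), (229, 128), (230, 106), (231, 96), (232, 95)]
```

```bash
python3 - <<'E'
from h import *
from scipy.optimize import least_squares
d=load("w8");ex=np.array([.9649,-.2625,0]);ey=np.array([.2625,.9649,0]);ez=np.array([0,0,1]);O=np.array([.46175,-.3645,.125])
K=[((-9,0,-30),192.3),((-9,0,0),206.),((9,0,0),229.8)]
def P(p,k):
    a,b,h=np.array(k)/1e3;c,s=np.cos(p[2]),np.sin(p[2])
    return O+ex*(p[0]+a*c+h*s)+ez*(p[1]+h*c-a*s)
for tilt in(0,None):
    f=(lambda p:[proj(d,P([p[0],p[1],0],k))[1]-v for k,v in K]) if tilt==0 else (lambda p:[proj(d,P(p,k))[1]-v for k,v in K])
    r=least_squares(f,[0,0,0]);print(r.x,r.fun,"top centre",P(r.x,(0,0,0)),"to jaw mm",((np.array([.47175,-.36705,0])-P(r.x,(0,0,0)))@ex)*1e3)
print("TCP offset along x",)
E
```

```text
[ 0.00359367 -0.00099242  0.        ] [ 0.16548583 -0.22393458  0.08184592] top centre [ 0.46521753 -0.36544334  0.12400758] to jaw mm 6.724931236610138
[ 0.00421966 -0.00235338  0.01221678] [3.12638804e-13 1.19371180e-12 2.27373675e-12] top centre [ 0.46582155 -0.36560766  0.12264662] to jaw mm 6.098980216832911
TCP offset along x
```

The key stands upright in the gap on its own (tilt ≤ 0.012 rad), with the head's top at z≈0.124. Close the fingers and press.

step_arm(
  steps=[
    {"offset":[-0.1,0,0],"yaw":0},
    {"offset":[-0.1,0,0],"yaw":0},
    {"offset":[-0.1,0,0],"yaw":0},
    {"offset":[-0.1,0,0],"yaw":0},
    {"offset":[-0.1,0,0],"yaw":0},
  ],
  claw=0,
  squeeze=40,
)

```text
time_s: 18.55
tcp_pos: [0.4652, -0.3644, 0.1631]
orientation: [-0.416, -3.114, -0.0]
wrist_force: [-0.1, 0.3, -0.5]
opening: -0.0003
grip_force: 0.0
```

step_arm(
  steps=[
    {"offset":[0,0,1],"yaw":0},
    {"offset":[0,0,2],"yaw":0},
    {"offset":[0,0,2.7],"yaw":0},
    {"offset":[0,0,3],"yaw":0},
    {"offset":[0,0,3],"yaw":0},
  ],
)

```text
time_s: 19.05
tcp_pos: [0.465, -0.3642, 0.1324]
orientation: [-0.416, -3.113, -0.001]
wrist_force: [-0.2, -0.2, -0.4]
opening: -0.0
grip_force: 0.0
```

step_arm(
  steps=[
    {"offset":[0,0,0.1],"yaw":0},
    {"offset":[0,0,0.2],"yaw":0},
    {"offset":[0,0,0.3],"yaw":0},
    {"offset":[0,0,0.3],"yaw":0},
  ],
)

```text
time_s: 19.45
tcp_pos: [0.4652, -0.3645, 0.1303]
orientation: [0.416, 3.114, 0.0]
wrist_force: [0.4, 0.5, -0.7]
opening: 0.0
grip_force: 0.0
```

step_arm(
  steps=[
    {"offset":[0,0,0.1],"yaw":0},
    {"offset":[0,0,0.2],"yaw":0},
    {"offset":[0,0,0.2],"yaw":0},
  ],
)

```text
time_s: 19.75
tcp_pos: [0.4654, -0.3648, 0.129]
orientation: [0.416, 3.113, -0.001]
wrist_force: [-1.7, 0.7, 4.7]
opening: 0.0003
grip_force: 2.2
```

step_arm(
  steps=[
    {"offset":[0,0,0.1],"yaw":0},
    {"offset":[0,0,0.2],"yaw":0},
    {"offset":[0,0,0.2],"yaw":0},
  ],
)

```text
time_s: 20.05
tcp_pos: [0.4656, -0.365, 0.1276]
orientation: [0.416, 3.112, -0.003]
wrist_force: [-1.5, 0.4, 8.6]
opening: -0.0003
grip_force: 4.1
```

step_arm(
  steps=[
    {"offset":[0,0,0.1],"yaw":0},
    {"offset":[0,0,0.1],"yaw":0},
    {"offset":[0,0,0.1],"yaw":0},
  ],
)

```text
time_s: 20.35
tcp_pos: [0.4657, -0.3652, 0.1269]
orientation: [0.416, 3.112, -0.003]
wrist_force: [-2.1, -0.3, 10.6]
opening: 0.0001
grip_force: 5.1
```

step_arm(
  steps=[
    {"offset":[0,0,0.05],"yaw":0},
    {"offset":[0,0,0.05],"yaw":0},
    {"offset":[0,0,0.05],"yaw":0},
  ],
)

```text
time_s: 20.65
tcp_pos: [0.4657, -0.3652, 0.1268]
orientation: [0.416, 3.112, -0.003]
wrist_force: [-2.7, 0.4, 13.1]
opening: 0.0
grip_force: 6.0
```

step_arm(
  steps=[
    {"offset":[0,0,0],"yaw":0},
  ],
)

```text
time_s: 20.75
tcp_pos: [0.4657, -0.3652, 0.1268]
orientation: [0.416, 3.112, -0.003]
wrist_force: [-2.3, 0.6, 11.8]
opening: -0.0001
grip_force: 6.0
```

About 12 N and steady. Retreat straight up and check.

step_arm(
  steps=[
    {"offset":[0,0,-0.3],"yaw":0},
    {"offset":[0,0,-1],"yaw":0},
    {"offset":[0,0,-3],"yaw":0},
    {"offset":[0,0,-6],"yaw":0},
    {"offset":[0,0,-10],"yaw":0},
  ],
)

```text
time_s: 21.25
tcp_pos: [0.4645, -0.3637, 0.2242]
orientation: [-0.416, -3.111, -0.004]
wrist_force: [0.7, 0.1, -0.0]
opening: 0.0
grip_force: 0.0
```

step_arm(
  steps=[
    {"offset":[0,0,0],"yaw":0},
    {"offset":[0,0,0],"yaw":0},
    {"offset":[0,0,0],"yaw":0},
  ],
)

```text
time_s: 21.55
tcp_pos: [0.4648, -0.364, 0.2236]
orientation: [-0.416, -3.112, -0.002]
wrist_force: [-1.0, -0.4, 0.2]
opening: -0.0003
grip_force: 0.0
```

```bash
python3 - <<'E'
from h import *
from scipy.optimize import least_squares
from station import ctrl
s=ctrl.get_state();print(s["tcp_pos"],s["wrist_force"].round(2),s["time_s"])
d=snap("wrist","w9");I=d["img"].astype(int);m=((I[...,0]-I[...,1])>35)&(I[...,0]>70)
u=proj(d,[.4652,-.3654,.12]);print(u)
n,l,st,c=cv2.connectedComponentsWithStats(m.astype(np.uint8));i=min(range(1,n),key=lambda i:np.hypot(*(c[i]-u))+(1e3 if st[i][4]<80 else 0));print(st[i],c[i])
x0=int(c[i][0]);y0,h=st[i][1],st[i][3]
print([(r,int(I[r,x0-4:x0+5,0].mean())) for r in range(y0-3,y0+h+3)])
ex=np.array([.9649,-.2625,0])
for X in([-.009,-.03],[-.009,0],[.009,0]): print(proj(d,np.array([.4656,-.3655,.1225])+ex*X[0]+[0,0,X[1]]))
E
```

```text
[ 0.46475905 -0.36396318  0.22360042] [-0.99 -0.4   0.18] 21.55
[255.75016209 190.09045008]
[243 174  27  26 683] [256.12884334 186.68667643]
[(171, 89), (172, 76), (173, 96), (174, 99), (175, 97), (176, 98), (177, 99), (178, 99), (179, 100), (180, 100), (181, 114), (182, 125), (183, 129), (184, 129), (185, 129), (186, 129), (187, 129), (188, 130), (189, 130), (190, 129), (191, 128), (192, 129), (193, 129), (194, 129), (195, 129), (196, 129), (197, 129), (198, 129), (199, 122), (200, 159), (201, 164), (202, 128)]
[255.8867155  173.67490278]
[255.72210952 181.69103783]
[255.76915339 200.79866409]
```

The key is seated upright as predicted and the robot is clear of it. Handing in.

```bash
python3 -c "
from station import ctrl
print(ctrl.job_done())"
```

```text
the job is handed in; nothing more can be done
None
```

The key is in the clamp's gap, flat side on the jaw, pressed down with about 12 N; it stands upright by itself, the arm is clear, and the job is handed in at about 22 s (no verdict was returned).

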